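# Wake and tare the goldsmith's bench scale

## Robot

A 6-joint arm with a two-finger parallel gripper is mounted at the origin on the work surface. World frame = base frame: x ahead of the robot, y to its left, z up, the work surface at z = 0. Lengths are in m, angles in rad, forces in N, time in s.
With the tool pointing down it reaches from about 0.275 to 0.825 m from the base axis. Payload 5.2 kg.
Tool frame: the origin (TCP) lies midway between the tips of the shut fingers; the grasp point (between the pads) lies 19 mm behind it; z points along the fingers, y is the line along which they close (so a half turn about z gives the same grasp; the last joint's range is limited). The gripper opens to 93 mm and grips with 3 to 60 N. Pads are 15 mm wide; open, the fingers measure 128 mm over their backs; the gripper's body (75 mm by 188 mm) begins 65 mm behind the grasp point.
Start: joints at [-1.468, 0.259, 1.535, -0, 1.348, -0.203], TCP at [0.166, -0.524, 0.219] pointing down, gripper open.
Joint ranges: [-3.14, 3.14], [-0.91, 2.08], [0.19, 2.58], [-1.22, 4.36], [0.22, 2.71], [-3.12, 3.12]. Speed limits (rad/s): [2.57, 2.57, 3.14, 3.14, 3.14, 3.14].

## Interface

Orientations are given as a unit quaternion [w, x, y, z].
In Python, from station import * gives the robot as it stands.
- The arm moves only by the shell command python3 -m crank 'ROWS' [OPENING] [FORCE]. ROWS is a JSON object of lists of equal length, an entry for each row: "linear": the shift along the tool's x, y, z in mm, a list of three; "rotation": the turn, a rotation vector about the tool's x, y, z in degrees, a list of three. A call has 1 to 5 rows; each row shifts and turns the commanded pose from where the row before left it, along the tool's axes as they then stand; what a row does not reach is not made up. A row lasts 1/12 s, in which the tool goes at most 41.7 mm and 7.16 degrees, less where a joint would pass 70% of its speed; a pose out of reach is approached as far as the arm can. A call with a gripper value outside its range is refused whole. OPENING is the opening, from -1 (shut) to 1 (fully open), set as the call begins (- or left out, the last holds). The fingers move at their own pace and stop on an object; FORCE is the grip in N (left out, the last holds). Time passes only in rows, so rows that do not move let the fingers close. It gives the time, the measured TCP pose, the force, the opening and the grip force at its end, in the units of the state.
- sense(): the state, without advancing time (a new reading comes with each control period).
- capture(name): name is "scene" or "top" or "wrist"; returns a dict with "pixels" (480x640x3 uint8, blue, green, red), "depth" (480x640 float32, m along the optical axis (not along the pixel's ray), 0 where there is no reading), "fx", "fy", "cx", "cy" (pixels), "xyz" and "orientation" of the camera in the world; the wrist camera has in their place "T_tool_cam" (4x4, takes a point from camera to tool coordinates, whose origin is the TCP and whose axes are the flange's). Camera axes: x right, y down, z forward; pixel columns grow to the right and rows downward; lengths in m; the calibration is good to about 2 mm. A picture is of the moment at which its call begins: read the wrist's pose just before it.
- close_job(): hands the job in; it is judged then, once.
The state is a dict: "t": time; "joint_pos": joint angles; "dq": joint speeds; "joint_efforts": joint torques, N m; "eef_pos": TCP position; "tcp_rot": TCP orientation; "wrist_force": force on the tool from outside, world axes, zero at the start; "ft_torque": the same for the moment, N m; "width": finger opening in m; "finger_force": force on a finger pad.
Only numpy, scipy, OpenCV 4.12 (cv2) and the standard library are available. Lean on these libraries where they do the work, as an engineer would, in place of code of your own. Each camera call takes 0.05 s, during which the arm holds its last target. There are 200 camera calls.

## Task

The bench scale has an empty copper dish on its pan and must be readied for weighing in carats: with a fingertip, lightly press its on/off key (the round key at the left end of the key row, seen from the front of the scale), then the unit key (the short rectangular key next to it), then the tare key (the long bar at the right end), letting each key come back up before the next. Do not press the print key (the other short rectangular key, between unit and tare) and do not touch the pan or the dish. Leave the loose things in front of the scale and on the cutting mat where they are, and finish with the hand clear of the scale.

Things in the scene. Friction and masses are not known exactly. Their poses are not given: they have to be found in the camera images.
- scale: white bench scale, fixed, 260 mm deep (x) x 240 wide (y); origin under its centre, x front to back, y to its left; front towards the robot. Grey key panel rises 8 degrees from 42 mm height at the front to 58; housing behind it 62 high. Black keys stand 8 mm proud in a row at x -98 mm: y +88 on/off, +38 unit, -12 print, -75 tare; display behind them. Over 30 N harms the weigh cell
- key_power_top (a point): on/off key, round, 22 mm diameter: centre of the key's top face, about 55 mm above the bench at rest; x along the panel up towards the pan, y to the left along the key row, z out of the panel. 
- key_unit_top (a point): unit key, 24 mm wide (y) x 18 mm: centre of the key's top face, about 55 mm above the bench at rest; x along the panel up towards the pan, y to the left along the key row, z out of the panel. 
- key_print_top (a point): print key, 24 mm wide (y) x 18 mm, not to be pressed: centre of the key's top face, about 55 mm above the bench at rest; x along the panel up towards the pan, y to the left along the key row, z out of the panel. 
- key_tare_top (a point): tare key, bar 50 mm wide (y) x 18 mm: centre of the key's top face, about 55 mm above the bench at rest; x along the panel up towards the pan, y to the left along the key row, z out of the panel. 
- key_power (a joint): travel of the on/off key: 0 m at rest, grows as the key is pressed, 0.005 m at its stop; the switch closes at 0.002 m; springs back (1.5 N to start, 3.7 N where it switches, 7 N at the stop)
- key_unit (a joint): travel of the unit key: 0 m at rest, grows as the key is pressed, 0.005 m at its stop; the switch closes at 0.002 m; springs back (1.5 N to start, 3.7 N where it switches, 7 N at the stop)
- key_print (a joint): travel of the print key: 0 m at rest, grows as the key is pressed, 0.005 m at its stop; the switch closes at 0.002 m; springs back (1.5 N to start, 3.7 N where it switches, 7 N at the stop)
- key_tare (a joint): travel of the tare key: 0 m at rest, grows as the key is pressed, 0.005 m at its stop; the switch closes at 0.002 m; springs back (1.5 N to start, 3.7 N where it switches, 7 N at the stop)
- pan: round steel weighing pan of the scale, 140 mm diameter; its centre is 55 mm behind the scale's origin; origin at the centre of its hub, 62 mm above the bench; its top face is 12 mm above that (74 mm above the bench)
- dish: small copper dish, 68 mm diameter, 18 mm tall, loose on the pan (its rim 92 mm above the bench); origin at the centre of its underside, z up
- weight: brass calibration weight with a small knob on top, 26 mm diameter, 44 mm tall, loose, stands in front of the scale; origin at the centre of its underside, z up
- loupe: folded steel eye loupe, about 54 x 24 x 20 mm, loose, lies in front of the scale; origin at its underside, z up
- hammer: small hammer, 190 mm long, loose, lies on the green cutting mat; origin on its underside, x towards the head
- blank: copper blank with rounded ends, 120 x 45 x 4 mm, loose, lies on the mat; origin at the centre of its underside, z up
Mind the look-alikes: they are no part of the job. Of the things shaped like the dish, the copper one is meant.

How it is judged:
By the outcome, as a careful person would: the job done as asked, in the order asked, and still so for the second after the job is handed in, with the robot touching nothing.
It also fails if it takes over 38 s, if anything falls off the work surface, if the arm or the gripper's body presses on something with over 40 N, if the wrist force passes 120 N, or if a joint passes its speed limit or range.

## Working session

There is one attempt and no reset: what is moved stays moved. The work goes in short steps, Python scripts to look and compute and a shell command to move; the robot and the scene stay as the last step left them, time stands still between calls to the robot, and variables do not carry over. Pictures are saved under pics/ and viewed, at most 10 in all, crops included, and the job is handed in when it is done.

```bash
mkdir -p pics; ls
python3 - <<'E'
from station import *
import cv2,pickle
s=sense();print(s)
for n in("scene","top"):
    c=capture(n);cv2.imwrite(f"pics/{n}0.png",c["pixels"]);pickle.dump(c,open(f"{n}.pkl","wb"));print(n,c["xyz"],c["orientation"],c["fx"])
E
```

```text
pics
{'t': 0.0, 'joint_pos': array([-1.46779614e+00,  2.59309599e-01,  1.53609381e+00, -4.38669038e-06,
        1.34798964e+00, -2.02823625e-01]), 'dq': array([ 8.45353806e-05,  1.91139966e-03, -4.01480959e-04,  4.95633906e-04,
        2.75729900e-05,  2.02096137e-03]), 'joint_efforts': array([-1.82187672e-03, -4.37309861e+01, -2.84004629e+01,  7.18780747e-02,
        4.12555144e-02, -1.38959649e-04]), 'eef_pos': array([ 0.16554394, -0.52391669,  0.21783138]), 'tcp_rot': array([-8.99183886e-04,  9.88331262e-01,  1.52317123e-01,  4.27757609e-05]), 'wrist_force': array([ 0.67286542, -0.56263241, -0.37878585]), 'ft_torque': array([-0.02712201, -0.00417174,  0.02567042]), 'finger_force': 0.0, 'width': 0.0933728020912338}
scene [ 1.25606339 -0.71971381  0.91854507] [-0.37728551  0.84783084  0.34286052 -0.14589441] 612.4729262197494
top [ 0.38622702 -0.05778903  1.18529601] [-0.07496914  0.70779836 -0.7003762   0.05361239] 506.34213758284454
```

View pics/top0.png

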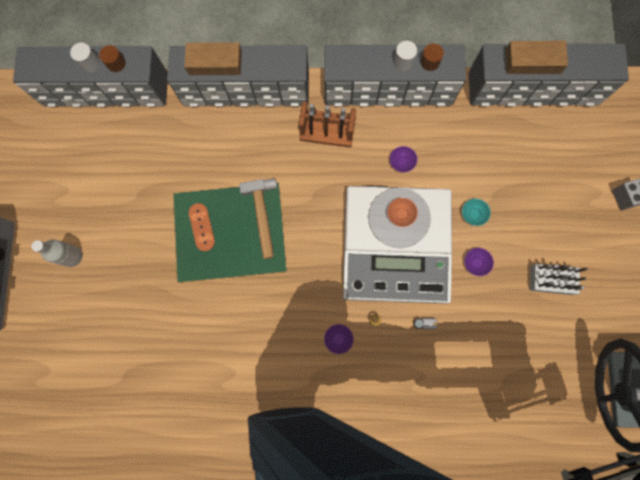

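View pics/scene0.png

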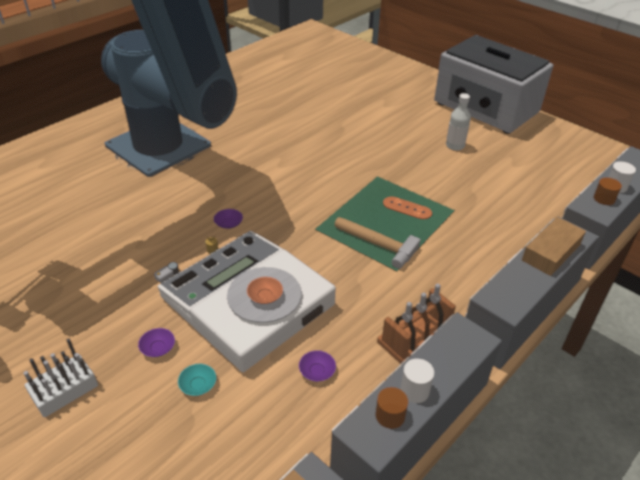

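The top view shows the scale with the on/off key at about (358,285), unit (380,286), print (403,287) and tare (431,288). The weight (374,318) and loupe (425,322) stand in front of it. In the scene view the key row runs from about (248,240) for on/off to (183,280) for tare. I'll enlarge both views.

Run:
```python
import cv2,numpy as np
a=cv2.imread("pics/top0.png")[240:340,335:465]; b=cv2.imread("pics/scene0.png")[220:320,150:280]
cv2.imwrite("pics/c1.png",np.vstack([cv2.resize(x,(390*2-390+0,300),interpolation=cv2.INTER_CUBIC) for x in(a,b)]))
```

```text
(no output)
```

View pics/c1.png

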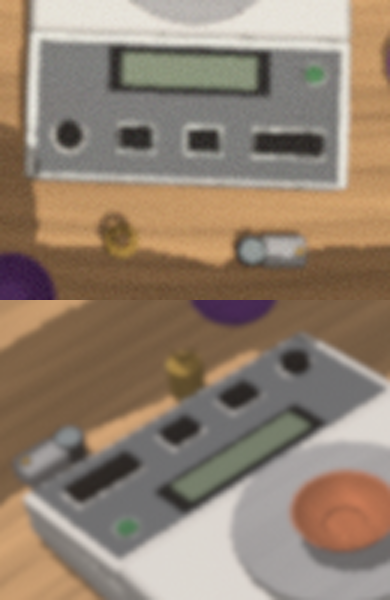

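The crop at 3x shows the round on/off key at top (358,285) and scene (248.3,240.3). Unit is at (380.3,286) and (229.7,251.7), print at (403,286.7) and (210.3,263.7), and the tare bar at (431,288) and (184.3,279). The look-alike short keys are unit (next to the round key) and print (next to the bar). The key next to the round one is the unit key.

```bash
cat > h.py <<'E'
import numpy as np,pickle
from scipy.spatial.transform import Rotation as R
def rot(q): return R.from_quat([q[1],q[2],q[3],q[0]])
def ray(c,u,v): return np.array(c["xyz"]),rot(c["orientation"]).apply([(u-c["cx"])/c["fx"],(v-c["cy"])/c["fy"],1])
def tri(rs):
    A=0;b=0;
    for o,d in rs:
        d=d/np.linalg.norm(d);P=np.eye(3)-np.outer(d,d);A=A+P;b=b+P@o
    x=np.linalg.solve(A,b);return x,[np.linalg.norm(np.cross(x-o,d/np.linalg.norm(d))) for o,d in rs]
E
python3 - <<'E'
from h import *
T=pickle.load(open("top.pkl","rb"));S=pickle.load(open("scene.pkl","rb"))
t=[(358,285),(380.3,286),(403,286.7),(431,288)];s=[(248.3,240.3),(229.7,251.7),(210.3,263.7),(184.3,279)]
P=[]
for a,b in zip(t,s):
    x,e=tri([ray(T,*a),ray(S,*b)]);P.append(x);o,d=ray(T,*a);dz=T["depth"][int(round(a[1])),int(round(a[0]))]
    print(x.round(4),np.round(e,4),(o+d*dz).round(4), (o+d*(0.055-o[2])/d[2]).round(4))
    o,d=ray(S,*b);print("   sc",(o+d*(0.055-o[2])/d[2]).round(4))
d=P[0]-P[3];print(np.degrees(np.arctan2(-d[0],d[1])),np.linalg.norm(d))
for u,v in [(374,318),(425,322),(339,338),(401,212)]:
    o,d=ray(T,u,v);print((o+d*T["depth"][v,u]).round(3))
E
```

```text
[ 0.4986 -0.1179  0.0495] [0. 0.] [ 0.4982 -0.1177  0.054 ] [ 0.4981 -0.1176  0.055 ]
   sc [ 0.5034 -0.1217  0.055 ]
[ 0.4969 -0.1678  0.0489] [0. 0.] [ 0.4963 -0.1672  0.055 ] [ 0.4964 -0.1672  0.055 ]
   sc [ 0.5023 -0.1717  0.055 ]
[ 0.496  -0.2183  0.0488] [0.0001 0.0001] [ 0.4953 -0.2174  0.0553] [ 0.4953 -0.2175  0.055 ]
   sc [ 0.5014 -0.2218  0.055 ]
[ 0.4934 -0.2809  0.0486] [0.0005 0.0005] [ 0.4933 -0.2797  0.0526] [ 0.4931 -0.2792  0.055 ]
   sc [ 0.4987 -0.2845  0.055 ]
-1.83256242946238 0.163101265427296
[ 0.428 -0.157  0.001]
[ 0.419 -0.271  0.016]
[ 0.381 -0.077  0.005]
[ 0.66  -0.213  0.079]
```

```bash
cat >> h.py <<'E'
def goalrot(yaw=-1.8,tilt=8):
    z=R.from_euler("z",yaw,degrees=True)*R.from_matrix(np.diag([1,-1,-1.]))
    return z*R.from_euler("y",tilt,degrees=True)
def delta(s,p,G=None):
    r=rot(s["tcp_rot"]);print("lin mm now-frame",(r.inv().apply(np.array(p)-s["eef_pos"])*1e3).round(1))
    if G is not None: print("rotvec deg",np.degrees((r.inv()*G).as_rotvec()).round(2),"lin in goal frame",(G.inv().apply(np.array(p)-s["eef_pos"])*1e3).round(1))
E
python3 - <<'E'
from station import *;from h import *
delta(sense(),[0.44,-0.2,0.20],goalrot())
E
```

```text
lin mm now-frame [ 359.3 -226.3   18.4]
rotvec deg [-1.44  7.92 19.28] lin in goal frame [ 259.1 -332.4   54.5]
```

```bash
python3 -m crank '{"linear":[[0,0,0],[0,0,0],[0,0,0],[23,-30,5],[23,-30,5]],"rotation":[[-0.5,2.6,6.4],[-0.5,2.6,6.4],[-0.5,2.6,6.4],[0,0,0],[0,0,0]]}' -1 && python3 -m crank '{"linear":[[23,-30,5],[23,-30,5],[23,-30,5],[23,-30,5],[23,-30,5]],"rotation":[[0,0,0],[0,0,0],[0,0,0],[0,0,0],[0,0,0]]}' && python3 -m crank '{"linear":[[23,-30,5],[23,-30,5],[23,-30,5],[23,-30,5],[0,0,0]],"rotation":[[0,0,0],[0,0,0],[0,0,0],[0,0,0],[0,0,0]]}'
python3 - <<'E'
from station import *;from h import *
import cv2
s=sense();c=capture("wrist");cv2.imwrite("pics/w1.png",c["pixels"]);pickle.dump((s,c),open("w1.pkl","wb"))
print(s["t"],s["width"],s["wrist_force"],c["T_tool_cam"]);delta(s,[0.44,-.2,.2],goalrot())
E
```

```text
t: 0.52
eef_pos: [0.2128, -0.4665, 0.214]
tcp_rot: [0.002, 0.997, -0.018, 0.069]
wrist_force: [0.9, -0.0, -0.5]
width: 0.0642
finger_force: 0.0
t: 0.93
eef_pos: [0.3367, -0.3178, 0.2052]
tcp_rot: [0.002, 0.998, -0.015, 0.069]
wrist_force: [0.9, -0.2, -0.1]
width: 0.0306
finger_force: 0.0
t: 1.35
eef_pos: [0.4361, -0.1965, 0.1975]
tcp_rot: [0.001, 0.998, -0.012, 0.069]
wrist_force: [-0.8, -0.7, 0.3]
width: 0.0013
finger_force: 0.0
1.35 0.0013469130085645834 [-0.81996946 -0.69469258  0.30657464] [[-3.20910656e-04 -9.65320654e-01 -2.61066909e-01  7.23834195e-02]
 [ 9.99999937e-01 -3.48757838e-04  6.03389725e-05 -9.90813680e-05]
 [-1.49295587e-04 -2.61066873e-01  9.65320706e-01 -1.65885768e-01]
 [ 0.00000000e+00  0.00000000e+00  0.00000000e+00  1.00000000e+00]]
lin mm now-frame [ 4.3  3.4 -1.9]
rotvec deg [-0.07  0.06  0.44] lin in goal frame [ 4.3  3.4 -1.9]
```

View pics/w1.png

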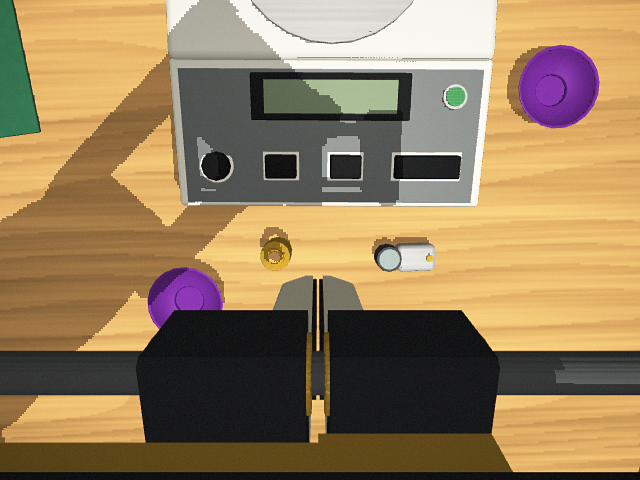

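The wrist view shows on/off at (216,166), unit (281,166), print (346,167) and tare (427,167), with the shut fingertips near (318,280).

```bash
cat >> h.py <<'E'
def wpt(s,c,u,v):
    T=np.array(c["T_tool_cam"]);r=rot(s["tcp_rot"]);f=lambda p:r.apply(T[:3,:3]@p+T[:3,3])+s["eef_pos"]
    k=np.array([(u-c["cx"])/c["fx"],(v-c["cy"])/c["fy"],1]);o=f(0*k);return o,f(k)-o,f(k*c["depth"][int(round(v)),int(round(u))])
E
python3 - <<'E'
from h import *
s,c=pickle.load(open("w1.pkl","rb"));T=pickle.load(open("top.pkl","rb"))
P=[]
for (u,v),t in zip([(216,166),(281,166),(346,167),(427,167)],[(358,285),(380.3,286),(403,286.7),(431,288)]):
    o,d,p=wpt(s,c,u,v);P.append(p);print(p.round(4),(o+d*(.055-o[2])/d[2]).round(4),tri([(o,d),ray(T,*t)])[0].round(4))
d=P[0]-P[3];print("yaw",np.degrees(np.arctan2(-d[0],d[1])) ,np.linalg.norm(d))
G=goalrot();r=rot(s["tcp_rot"])
n=G.apply([0,0,-1]);
for k in(0,1,3): delta(s,P[k]+n*.015,G)
E
```

```text
[ 0.4995 -0.1205  0.055 ] [ 0.4995 -0.1205  0.055 ] [ 0.4995 -0.1181  0.0447]
[ 0.4982 -0.1702  0.0562] [ 0.4983 -0.1701  0.055 ] [ 0.4985 -0.1687  0.0375]
[ 0.4964 -0.2197  0.0546] [ 0.4963 -0.2196  0.055 ] [ 0.4975 -0.2212  0.03  ]
[ 0.4949 -0.2821  0.0526] [ 0.4949 -0.2814  0.055 ] [ 0.4937 -0.2795  0.0586]
yaw -1.6100319629046782 0.1616686157224606
lin mm now-frame [ 41.3 -77.5 134.6]
rotvec deg [-0.07  0.06  0.44] lin in goal frame [ 40.5 -78.  134.6]
lin mm now-frame [ 41.4 -27.8 133.4]
rotvec deg [-0.07  0.06  0.44] lin in goal frame [ 41.  -28.3 133.4]
lin mm now-frame [ 40.2  84.2 136.9]
rotvec deg [-0.07  0.06  0.44] lin in goal frame [ 40.7  83.7 137.1]
```

```bash
python3 -m crank '{"linear":[[10.25,-19.5,30],[10.25,-19.5,30],[10.25,-19.5,30],[10.25,-19.5,30],[0,0,0]],"rotation":[[0,0,0.4],[0,0,0],[0,0,0],[0,0,0],[0,0,0]]}'
python3 - <<'E'
from station import *;from h import *
import cv2
s=sense();c=capture("wrist");cv2.imwrite("pics/w2.png",c["pixels"]);pickle.dump((s,c),open("w2.pkl","wb"))
print(s["t"],s["wrist_force"]);delta(s,[0.4995,-.1205,.055],goalrot())
E
```

```text
t: 1.82
eef_pos: [0.4908, -0.1236, 0.0792]
tcp_rot: [-0.0, 0.998, -0.018, 0.065]
wrist_force: [-0.9, 0.1, -0.5]
width: 0.0002
finger_force: 0.0
1.8167 [-0.94624922  0.13714608 -0.50315935]
lin mm now-frame [ 5.3 -3.3 25.1]
rotvec deg [-0.13  0.58 -0.28] lin in goal frame [ 5.1 -3.3 25.1]
```

View pics/w2.png

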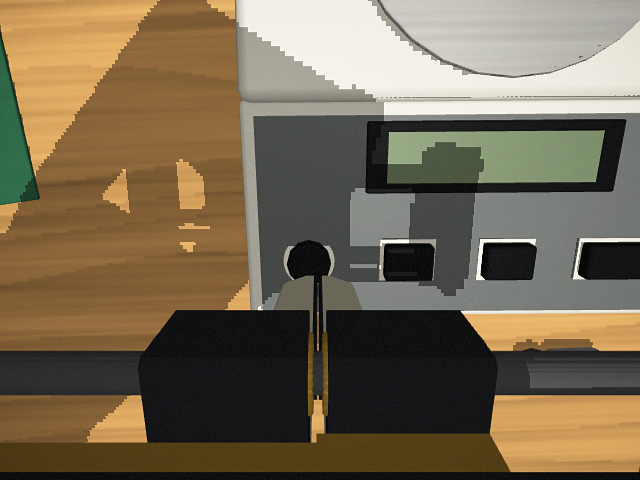

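The key top is at (309,260), just ahead and left of the tip at (318,278). Unit is at (409,262) and print at (508,262). Next I'll work out the remaining shift.

Run:
```python
from station import *;from h import *
s,c=pickle.load(open("w2.pkl","rb"))
for u,v in [(309,259),(409,261),(508,261)]:
    o,d,p=wpt(s,c,u,v);print(p.round(4),(o+d*(.055-o[2])/d[2]).round(4))
s=sense();print(s["eef_pos"],s["dq"].round(3));delta(s,[0.4995,-.1215,.055],goalrot())
```

```text
[ 0.5025 -0.1197  0.0551] [ 0.5024 -0.1197  0.055 ]
[ 0.4993 -0.1691  0.0533] [ 0.4997 -0.1687  0.055 ]
[ 0.4981 -0.2169  0.0558] [ 0.4979 -0.2173  0.055 ]
[ 0.49131546 -0.12523276  0.08137173] [-0.038 -0.055 -0.049 -0.008  0.032 -0.022]
lin mm now-frame [ 4.5 -4.  27.2]
rotvec deg [-0.03  0.47 -0.22] lin in goal frame [ 4.3 -4.  27.2]
```

```bash
python3 -m crank '{"linear":[[6,-5,8],[0,0,8],[0,0,0],[0,0,0],[0,0,0]],"rotation":[[0,0.4,0],[0,0,0],[0,0,0],[0,0,0],[0,0,0]]}'
python3 - <<'E'
from station import *;from h import *
s=sense();print(s["t"],s["wrist_force"],s["dq"].round(3));delta(s,[0.501,-.120,.055],goalrot())
E
```

```text
t: 2.28
eef_pos: [0.5019, -0.123, 0.0703]
tcp_rot: [0.003, 0.997, -0.019, 0.073]
wrist_force: [0.8, -0.3, 1.1]
width: 0.0003
finger_force: 0.0
2.2833 [ 0.82284999 -0.34073936  1.09504937] [ 0.005 -0.002 -0.001  0.002 -0.001  0.002]
lin mm now-frame [-3.2 -3.1 14.9]
rotvec deg [ 0.21 -0.37 -0.35] lin in goal frame [-3.1 -3.  15. ]
```

```bash
python3 -m crank '{"linear":[[-2,-2,5],[0,0,5],[0,0,0],[0,0,0]],"rotation":[[0,0,0],[0,0,0],[0,0,0],[0,0,0]]}'
python3 -m crank '{"linear":[[0,0,2],[0,0,0],[0,0,0]],"rotation":[[0,0,0],[0,0,0],[0,0,0]]}'
python3 -m crank '{"linear":[[0,0,2],[0,0,0],[0,0,0]],"rotation":[[0,0,0],[0,0,0],[0,0,0]]}'
```

```text
t: 2.62
eef_pos: [0.5009, -0.12, 0.059]
tcp_rot: [0.002, 0.997, -0.018, 0.072]
wrist_force: [0.0, -0.1, -0.1]
width: 0.0006
finger_force: 0.0
t: 2.87
eef_pos: [0.5016, -0.1201, 0.0573]
tcp_rot: [0.002, 0.997, -0.018, 0.072]
wrist_force: [-0.1, 0.4, 0.4]
width: 0.0004
finger_force: 0.0
t: 3.12
eef_pos: [0.5021, -0.1202, 0.0555]
tcp_rot: [0.002, 0.997, -0.018, 0.073]
wrist_force: [1.0, 0.4, -0.5]
width: 0.0003
finger_force: 0.1
```

```bash
python3 -m crank '{"linear":[[0,0,1.5],[0,0,0],[0,0,0]],"rotation":[[0,0,0],[0,0,0],[0,0,0]]}' | grep -E "eef|wrist"
python3 -m crank '{"linear":[[0,0,1.5],[0,0,0],[0,0,0]],"rotation":[[0,0,0],[0,0,0],[0,0,0]]}'| grep -E "eef|wrist"
```

```text
eef_pos: [0.5023, -0.1202, 0.0541]
wrist_force: [1.3, -0.5, 2.6]
eef_pos: [0.5025, -0.1202, 0.0526]
wrist_force: [-0.6, 0.1, 4.3]
```

```bash
python3 -m crank '{"linear":[[0,0,1],[0,0,0],[0,0,0]],"rotation":[[0,0,0],[0,0,0],[0,0,0]]}'| grep -E "eef|wrist"
python3 - <<'E'
from station import *
print(sense()["wrist_force"])
c=capture("wrist")
print(sense()["wrist_force"])
import cv2;cv2.imwrite("pics/w3.png",c["pixels"])
E
```

```text
eef_pos: [0.5026, -0.1202, 0.0516]
wrist_force: [-1.3, 0.9, 5.1]
[-1.28042355  0.87028635  5.13955125]
[-0.74912614  0.18561691  5.28902966]
```

View pics/w3.png

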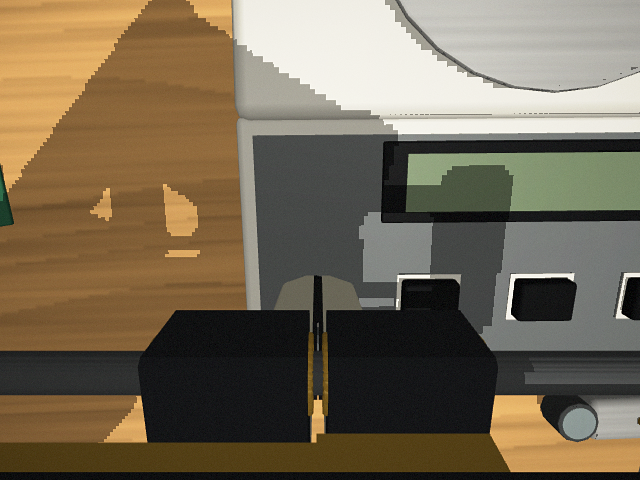

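The pressed on/off key is now hidden under the tip at (318,280). At 5.2 N it has travelled about 3.4 mm, which is past its switch point. Unit shows at (428,292) and print at (543,297), both untouched. I'll lift off and move to the unit key.

```bash
python3 -m crank '{"linear":[[0,0,-8],[0,0,-10],[-1,25,0],[0,25,0],[0,0,0]],"rotation":[[0,0,0],[0,0,0],[0,0,0],[0,0,0],[0,0,0]]}'| grep -E "eef|wrist"; python3 -m crank '{"linear":[[0,0,0],[0,0,0],[0,0,0]],"rotation":[[0,0,0],[0,0,0],[0,0,0]]}'| grep -E "eef|wrist"
python3 - <<'E'
from station import *;from h import *
delta(sense(),[0.4995,-.1695,.055],goalrot())
E
```

```text
eef_pos: [0.4979, -0.1737, 0.0705]
wrist_force: [-0.0, -1.3, 0.2]
eef_pos: [0.4966, -0.1691, 0.0692]
wrist_force: [0.2, 0.8, 0.2]
lin mm now-frame [ 0.9  0.3 14.4]
rotvec deg [ 0.12 -0.26 -0.28] lin in goal frame [ 0.9  0.4 14.4]
```

```bash
python3 -m crank '{"linear":[[1,0,6],[0,0,6],[0,0,2],[0,0,0],[0,0,0]],"rotation":[[0,0,0],[0,0,0],[0,0,0],[0,0,0],[0,0,0]]}'| grep -E "eef|wrist"; python3 -m crank '{"linear":[[0,0,1.5],[0,0,0],[0,0,0]],"rotation":[[0,0,0],[0,0,0],[0,0,0]]}'| grep -E "eef|wrist";  python3 -m crank '{"linear":[[0,0,1],[0,0,0],[0,0,0]],"rotation":[[0,0,0],[0,0,0],[0,0,0]]}'| grep -E "eef|wrist"
```

```text
eef_pos: [0.4998, -0.1695, 0.0551]
wrist_force: [-1.1, 1.9, 0.9]
eef_pos: [0.5001, -0.1699, 0.054]
wrist_force: [-1.4, 2.6, 2.8]
eef_pos: [0.5003, -0.17, 0.0531]
wrist_force: [-1.1, 2.0, 3.0]
```

```bash
python3 -m crank '{"linear":[[0,0,1],[0,0,0],[0,0,0]],"rotation":[[0,0,0],[0,0,0],[0,0,0]]}'| grep -E "eef|wrist";  python3 -m crank '{"linear":[[0,0,0.5],[0,0,0],[0,0,0]],"rotation":[[0,0,0],[0,0,0],[0,0,0]]}'| grep -E "eef|wrist"
python3 - <<'E'
from station import *
import cv2
c=capture("wrist");print(sense()["wrist_force"],sense()["t"]);cv2.imwrite("pics/w4.png",c["pixels"])
E
```

```text
eef_pos: [0.5005, -0.17, 0.0521]
wrist_force: [-1.1, 2.3, 5.6]
eef_pos: [0.5006, -0.17, 0.0516]
wrist_force: [-2.7, 3.0, 5.4]
[-2.26483412  2.80940834  3.6858712 ] 6.05
```

View pics/w4.png

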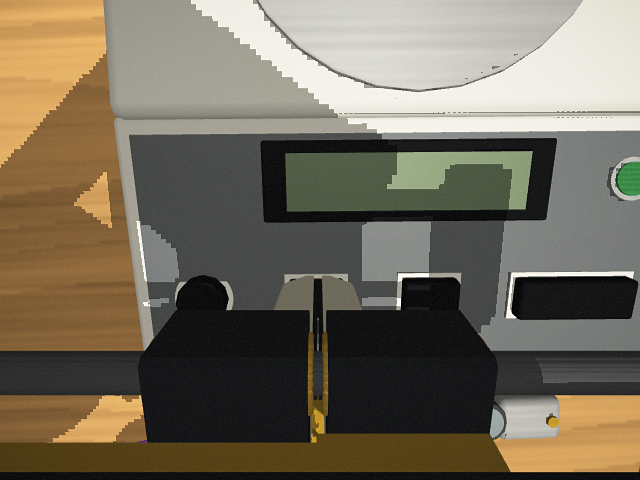

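The tip covers the unit key, its bezel spanning columns 285–348 and centred on the tip at 318. On/off is back up at (203,294), and print (429,294) and tare (572,297) are clear. I'll go slightly deeper for margin.

```bash
python3 -m crank '{"linear":[[0,0,0.6],[0,0,0],[0,0,0]],"rotation":[[0,0,0],[0,0,0],[0,0,0]]}'| grep -E "eef|wrist"; python3 -m crank '{"linear":[[0,0,0]],"rotation":[[0,0,0]]}'| grep -E "eef|wrist"
python3 -m crank '{"linear":[[0,0,-8],[0,0,-12],[0,28,0],[0,28,0],[0,28,0]],"rotation":[[0,0,0],[0,0,0],[0,0,0],[0,0,0],[0,0,0]]}'| grep -E "eef|wrist"; python3 -m crank '{"linear":[[0,28,0],[0,0,0],[0,0,0],[0,0,0]],"rotation":[[0,0,0],[0,0,0],[0,0,0],[0,0,0]]}'| grep -E "eef|wrist"
python3 - <<'E'
from station import *;from h import *
import cv2
s=sense();c=capture("wrist");cv2.imwrite("pics/w5.png",c["pixels"]);pickle.dump((s,c),open("w5.pkl","wb"))
delta(s,[0.4955,-.2815,.055],goalrot())
E
```

```text
eef_pos: [0.5006, -0.17, 0.051]
wrist_force: [-2.9, 3.2, 5.6]
eef_pos: [0.5006, -0.1701, 0.051]
wrist_force: [-1.4, 2.2, 5.0]
eef_pos: [0.495, -0.2553, 0.0717]
wrist_force: [0.3, -1.1, 0.4]
eef_pos: [0.4933, -0.2817, 0.0708]
wrist_force: [-0.4, -0.1, 0.3]
lin mm now-frame [-0.1 -0.4 15.9]
rotvec deg [ 0.14 -0.27 -0.34] lin in goal frame [ 0.  -0.3 15.9]
```

View pics/w5.png

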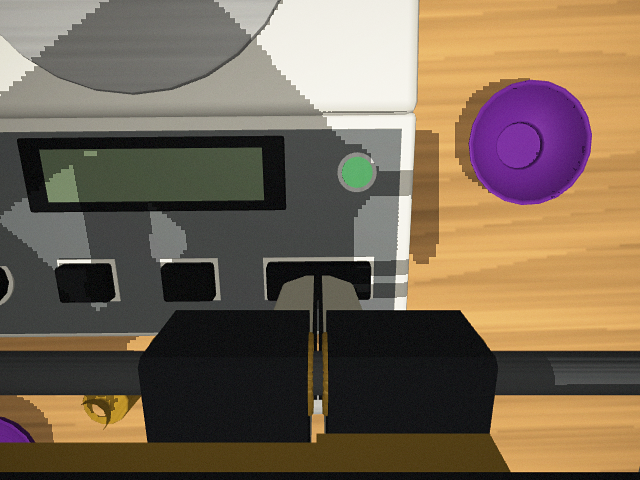

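The tip (318,280) is centred on the tare bar (columns 267–371), and unit (85,282) and print (190,281) are up. Next I'll press tare.

```bash
python3 -m crank '{"linear":[[0,0,6],[0,0,6],[0,0,3],[0,0,0],[0,0,0]],"rotation":[[0,0,0],[0,0,0],[0,0,0],[0,0,0],[0,0,0]]}'| grep -E "eef|wrist"; python3 -m crank '{"linear":[[0,0,2],[0,0,0],[0,0,0]],"rotation":[[0,0,0],[0,0,0],[0,0,0]]}'| grep -E "eef|wrist";  python3 -m crank '{"linear":[[0,0,1.5],[0,0,0],[0,0,0]],"rotation":[[0,0,0],[0,0,0],[0,0,0]]}'| grep -E "eef|wrist"
```

```text
eef_pos: [0.4957, -0.2814, 0.0556]
wrist_force: [-0.3, 0.2, 0.3]
eef_pos: [0.4962, -0.2819, 0.0543]
wrist_force: [-0.3, 1.3, 2.0]
eef_pos: [0.4965, -0.282, 0.0529]
wrist_force: [-0.2, 0.8, 3.9]
```

```bash
python3 -m crank '{"linear":[[0,0,1],[0,0,0],[0,0,0]],"rotation":[[0,0,0],[0,0,0],[0,0,0]]}'| grep -E "eef|wrist"; python3 -m crank '{"linear":[[0,0,0.6],[0,0,0],[0,0,0]],"rotation":[[0,0,0],[0,0,0],[0,0,0]]}'| grep -E "eef|wrist";  python3 -m crank '{"linear":[[0,0,0]],"rotation":[[0,0,0]]}'| grep -E "eef|wrist"
```

```text
eef_pos: [0.4966, -0.282, 0.0519]
wrist_force: [-0.0, 3.1, 5.3]
eef_pos: [0.4967, -0.282, 0.0513]
wrist_force: [-0.1, 1.7, 5.8]
eef_pos: [0.4967, -0.282, 0.0513]
wrist_force: [0.8, 2.0, 5.3]
```

```bash
python3 -m crank '{"linear":[[0,0,-10],[0,0,-30],[0,0,-35],[-10,0,-35],[-20,0,-30]],"rotation":[[0,0,0],[0,0,0],[0,0,0],[0,0,0],[0,0,0]]}'| grep -E "eef|wrist"; python3 -m crank '{"linear":[[-30,0,-10],[0,0,0],[0,0,0],[0,0,0],[0,0,0]],"rotation":[[0,0,0],[0,0,0],[0,0,0],[0,0,0],[0,0,0]]}'
python3 - <<'E'
from station import *
import cv2
c=capture("wrist");cv2.imwrite("pics/w6.png",c["pixels"])
E
```

```text
eef_pos: [0.4475, -0.281, 0.188]
wrist_force: [0.6, -1.3, 0.2]
t: 9.52
eef_pos: [0.4159, -0.2788, 0.1902]
tcp_rot: [0.002, 0.997, -0.018, 0.072]
wrist_force: [0.8, -0.0, -0.8]
width: 0.0004
finger_force: 0.0
```

View pics/w6.png

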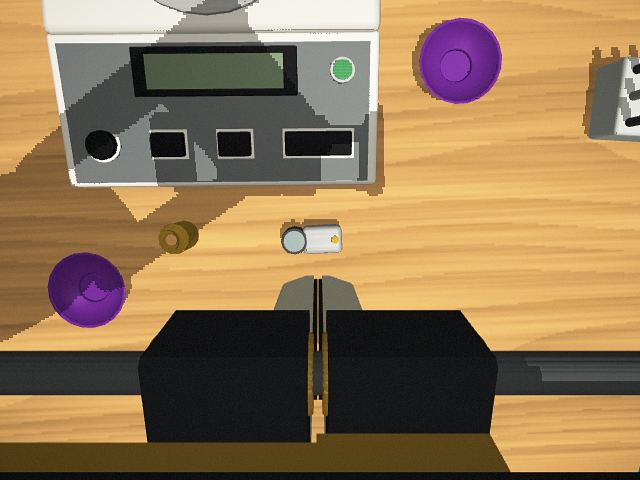

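All four keys are up, and the weight (178,238) and loupe (310,240) stand where they were. The hand is clear of the scale, so I'm handing in.

```bash
python3 -c "
from station import *
print(close_job())"
```

```text
the job is handed in; nothing more can be done
None
```

I pressed on/off, unit and tare in that order at about 5–6 N each (the switch closes at 3.7 N), all keys came back up, print and pan were not touched, and I handed the job in at about 9.6 s with the hand clear; no verdict came back.

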